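# Release the bronze ferrule through its rocker gate

### The arm

A 7-joint arm with a two-finger parallel gripper is mounted at the origin on the work surface. World frame = base frame: x ahead of the robot, y to its left, z up, the work surface at z = 0. Lengths are in m, angles in rad, forces in N, time in s.
With the tool pointing down it reaches from about 0.4 to 0.875 m from the base axis. Payload 19.3 kg.
Tool frame: the origin (TCP) lies at the very end of the fingers, on their centre line; the grasp point (between the pads) lies 19 mm behind it; z points along the fingers, y is the direction in which the jaws open and shut (so a half turn about z gives the same grasp; the last joint's range is limited). The gripper opens to 85 mm and grips with 20 to 120 N. Pads are 22 mm wide; open, the fingers measure 114 mm over their backs; the gripper's body (76 mm by 85 mm) begins 54 mm behind the grasp point. The pads swing forward as they close: fully open they stand 13 mm farther back than shut.
Start: joints at [1.032, 0.521, -0.036, 1.599, 0.021, 1.021, -0.113], TCP at [0.282, -0.558, 0.201] pointing down, gripper open.
Joint ranges: [-2.91, 2.91], [-0.3, 2.13], [-1.5, 1.42], [0.17, 2.43], [-1.26, 4.41], [0.16, 1.93], [-2.52, 2.52]. Speed limits (rad/s): [1.89, 1.89, 2.39, 2.39, 3.01, 3.01, 3.01].

### API

Orientations are given as [roll, pitch, yaw] about the fixed x, y, z axes, in that order (R = Rz(yaw) Ry(pitch) Rx(roll)).
In Python, from workcell import bot, vision, job_done gives the robot as it stands.
- The arm moves only by the tool arm_command, never from a script. Its arguments are lists of equal length, an entry for each row: "gripper": the finger opening in cm, from 0 to 8.54; "slide": the shift along the tool's x, y, z in cm, a list of three; "turn": the turn, a rotation vector about the tool's x, y, z in degrees, a list of three. A call has 1 to 5 rows; each row is the pose to reach, as a shift and turn from the pose commanded when the call began, along the tool's axes at that moment; what a row does not reach only later rows make up. A row lasts 1/8 s, in which the tool goes at most 62.5 mm and 10.7 degrees, less where a joint would pass 70% of its speed; a pose out of reach is approached as far as the arm can. A call with a gripper value outside its range is refused whole. The fingers move at their own pace and stop on an object; "force" is the grip in N (left out, the last holds). Time passes only in rows, so rows that repeat a pose let the fingers close. It gives the time, the measured TCP pose, the force and the opening at its end, in the units of the state.
- bot.observe(): the state, without advancing time (a new reading comes with each control period).
- vision.grab_frame(name): name is "side" or "top" or "wrist"; returns the picture (420x560x3 uint8, blue, green, red); there is no depth.
- vision.camera_model(name): a dict with "mtx" (3x3 intrinsics, pixels), "T" (4x4, takes a point from camera to world coordinates). Camera axes: x right, y down, z forward; pixel columns grow to the right and rows downward; lengths in m; the calibration is good to about 2 mm. A picture is of the moment at which its call begins: read the wrist's pose just before it. camera_model takes no time and is no camera call; for the wrist camera it gives the pose at the moment of the call.
- job_done(): hands the job in, once; it reports no verdict.
The state is a dict: "clock": time; "qpos": joint angles; "qd": joint speeds; "joint_efforts": joint torques, N m; "position": TCP position; "tool_rot": TCP orientation; "force": force on the tool from outside, world axes, zero at the start; "moment": the same for the moment, N m; "grip_width": finger opening in m.
Only numpy, scipy, OpenCV 4.12 (cv2) and the standard library are available. Lean on these libraries where they do the work, as an engineer would, in place of code of your own. Each camera call takes 0.05 s, during which the arm holds its last target. There are 200 camera calls.

### The job

Let the bronze ferrule out of the sloping grey bin: press down the orange pedal on the ferrule's side, so that the gate at the other end of that rocker lifts and the ferrule rolls down into the pick-up trough at the bottom, then let the pedal come back up and move clear. Do not work the other pedal: the silver screw stays behind its gate. Do not touch the ferrule or the screw, and leave the loose parts around the bin where they are.

Things in the scene. Friction and masses are not known exactly. Their poses are not given: they have to be found in the camera images.
- bin: Fixed grey metal bin on a base plate 200 x 270 mm; origin on the table, x uphill, y to its left, z up. A 106 mm wide chute slopes 15 deg down to -x, from x=67 to -87 mm, floor 40 mm high at x=0. Above x=-20 a divider makes two lanes, centres y=+26 (left), -26 (right). Below: open pick-up trough with an 18 mm lip; a part rests there near x=-76, z=30 mm. All under 120 mm high, gates lifted too.
- gate_left (a point): Middle of the lower edge of the left lane's steel gate blade (14 mm wide, 3 mm thick), at bin x=10, y=27, z=47 mm when down. It hangs on the inner end of a rocker lying along the bin's y on a pivot rail at y=115, z=80 mm; the outer end carries the left pedal. Pedal down, gate up.
- gate_right (a point): The same for the right lane, at bin y=-27 mm; its pivot rail is at y=-115 mm.
- pedal_left (a point): Centre of the top face of the left (+y) orange pedal, a flat plate 40 x 40 mm, 88 mm above the table at rest; at bin x=+10, y=+185 mm. It works the gate of the left lane. Fully down it is 24 mm lower. Pressing takes about 2 N at first, 5 N at the bottom; a spring brings it back up. Nothing lies under it.
- pedal_right (a point): The same for the right (-y) orange pedal, at bin x=+10, y=-185 mm; it works the gate of the right lane.
- rocker_left (a joint): Left rocker: 0 at rest (gate down), 0.35 rad with its pedal fully down. The gate lets a part through from about 0.22 rad.
- rocker_right (a joint): Right rocker, the same.
- ferrule: Dull bronze ferrule, a tube 20 mm in diameter and 32 mm long, lying along y in one of the two lanes (which one varies) just uphill of the gate, centre about 56 mm above the table; origin at its centre, its y axis is its own axis. Once the gate lifts it rolls into the trough in under a second.
- lane_screw: Silver threaded screw, 20 mm in diameter and 32 mm long, lying behind the gate in the other lane; origin at its centre.
- spare_screw: Loose silver screw like the other, standing on end on the table, 32 mm high; origin under its centre.
- heel_piece: Loose cracked black binding heel piece, 85 x 55 x 60 mm high; origin under its centre.
- brake_pedal: Loose blue plastic brake pedal, a ribbed plate 45 x 75 mm, 11 mm high, with two steel wires; lying on the table, not one of the orange pedals; origin under the plate's centre.
- screwdriver: Loose screwdriver 190 mm long lying on the table; origin at its underside.
- grease_tin: Loose red tin, 64 mm in diameter, 45 mm high; origin under its centre.
- toe_piece: Loose binding toe piece, aluminium and black, 75 x 50 x 40 mm high; origin under its centre.

How it is judged:
By the outcome, as a careful person would: the job done as asked, in the order asked, and still so for the second after the job is handed in, with the robot touching nothing.
It also fails if it takes over 32 s, if anything falls off the work surface, if the arm or the gripper's body presses on something with over 40 N, if the wrist force passes 120 N, or if a joint passes its speed limit or range.

## Working session

There is one attempt and no reset: what is moved stays moved. The work goes in short steps, Python scripts to look and compute and a tool call to move; the robot and the scene stay as the last step left them, time stands still between calls to the robot, and variables do not carry over. Pictures are saved under pics/ and viewed, about 8 in all and at most 12, crops included, and the job is handed in when it is done.

Besides the shell and the picture viewer there is one more tool, called as name(argument=value, ...), one argument or row to a line, values as JSON. arm_command: Moves the arm, as the interface text tells. Its arguments: {"type":"object","properties":{"gripper":{"type":"array","items":{"type":"number"}},"slide":{"type":"array","items":{"type":"array","items":{"type":"number"}}},"turn":{"type":"array","items":{"type":"array","items":{"type":"number"}}},"force":{"type":"number"}},"required":["gripper","slide","turn"]}

```bash
mkdir -p pics; python3 - <<'E'
from workcell import bot, vision
import cv2,numpy as np
s=bot.observe();print(s['clock'],s['position'],s['tool_rot'],s['grip_width'])
for n in('top','side'):
    im=vision.grab_frame(n);cv2.imwrite(f'pics/{n}0.png',im)
    m=vision.camera_model(n);print(n,np.round(m['mtx'],1).tolist(),np.round(m['T'],3).tolist())
E
```

```text
0.0 [ 0.28215927 -0.55728161  0.2002315 ] [-3.14045197e+00  9.46513469e-05  4.68735927e-01] 0.08553977022416957
top [[528.7, 0.0, 281.6], [0.0, 528.7, 204.9], [0.0, 0.0, 1.0]] [[0.009, -0.996, 0.088, 0.492], [-1.0, -0.008, 0.021, 0.041], [-0.02, -0.088, -0.996, 1.374], [0.0, 0.0, 0.0, 1.0]]
side [[513.9, 0.0, 282.7], [0.0, 513.9, 215.0], [0.0, 0.0, 1.0]] [[0.998, -0.047, 0.052, 0.557], [-0.068, -0.497, 0.865, -1.076], [-0.015, -0.867, -0.499, 0.723], [0.0, 0.0, 0.0, 1.0]]
```

View pics/top0.png

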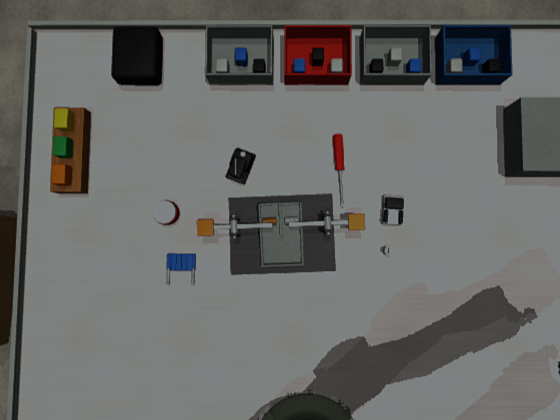

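View pics/side0.png

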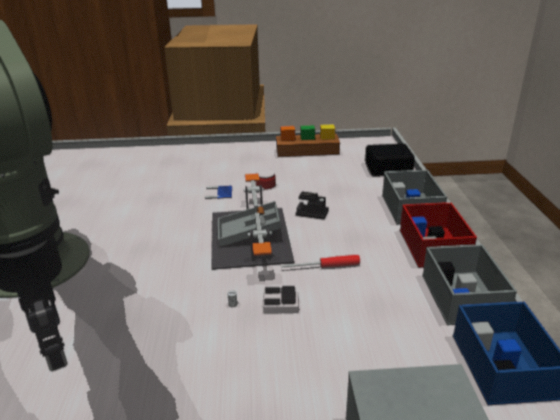

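The top view shows orange pedals at about (205,228) and (356,221), with a bronze spot near (268,221). I'll zoom in to confirm the lane and measure the pedals.

```bash
cat > h.py <<'E'
import cv2,numpy as np
from workcell import bot,vision
from scipy.spatial.transform import Rotation as R
def ray(n,u,v,z):
    m=vision.camera_model(n);T=m['T'];d=T[:3,:3]@np.linalg.solve(m['mtx'],[u,v,1]);o=T[:3,3]
    return o+d*(z-o[2])/d[2]
def pix(n,p):
    m=vision.camera_model(n);c=np.linalg.inv(m['T'])@np.r_[p,1];q=m['mtx']@c[:3];return q[:2]/q[2]
def orange(im):
    hsv=cv2.cvtColor(im,cv2.COLOR_BGR2HSV);mk=cv2.inRange(hsv,(8,150,90),(22,255,255))
    n,l,s,c=cv2.connectedComponentsWithStats(mk);return [(s[i].tolist(),c[i].round(1).tolist()) for i in range(1,n) if s[i,4]>8]
E
python3 - <<'E'
from h import *
t=cv2.imread('pics/top0.png');s=cv2.imread('pics/side0.png')
for n,i in(('top',t),('side',s)):
    for st,c in orange(i):print(n,st,c,ray(n,*c,.088).round(4))
a=cv2.resize(t[180:285,190:375],None,fx=4,fy=4,interpolation=3)
cv2.imwrite('pics/topz.png',a)
cv2.imwrite('pics/sidez.png',cv2.resize(s[165:285,200:320],None,fx=5,fy=5,interpolation=3))
E
```

```text
top [54, 108, 8, 11, 17] [55.6, 111.2] [0.837  0.6367 0.088 ]
top [58, 108, 26, 83, 547] [76.9, 157.3] [0.7205 0.5778 0.088 ]
top [53, 129, 2, 7, 11] [53.5, 132.2] [0.7836 0.6394 0.088 ]
top [56, 130, 6, 5, 22] [57.9, 132.4] [0.7831 0.6283 0.088 ]
top [51, 156, 14, 35, 321] [57.1, 172.3] [0.6826 0.6256 0.088 ]
top [54, 186, 3, 5, 11] [54.6, 188.2] [0.6429 0.63   0.088 ]
top [348, 214, 17, 16, 251] [356.1, 221.4] [ 0.5669 -0.1131  0.088 ]
top [197, 219, 16, 17, 244] [204.5, 227.1] [0.5499 0.2561 0.088 ]
top [263, 219, 13, 4, 34] [268.8, 220.8] [0.5666 0.0992 0.088 ]
side [277, 126, 62, 19, 530] [305.3, 137.2] [0.7347 0.5408 0.088 ]
side [246, 174, 14, 7, 78] [252.3, 177.1] [0.5519 0.2497 0.088 ]
side [258, 207, 5, 6, 23] [260.3, 209.5] [0.5689 0.0589 0.088 ]
side [252, 242, 19, 13, 209] [261.4, 248.0] [ 0.5659 -0.117   0.088 ]
```

View pics/topz.png

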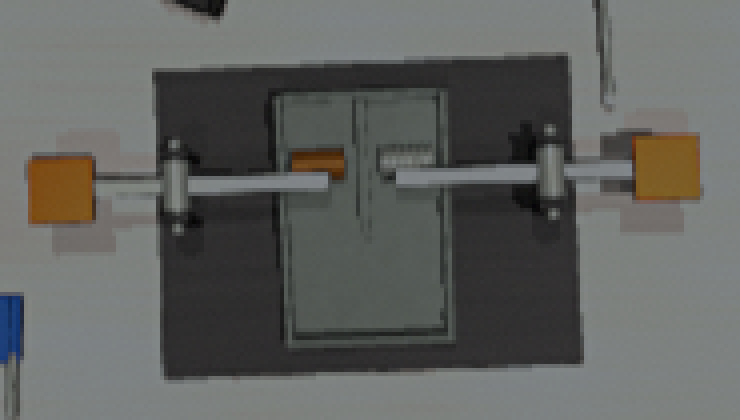

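View pics/sidez.png

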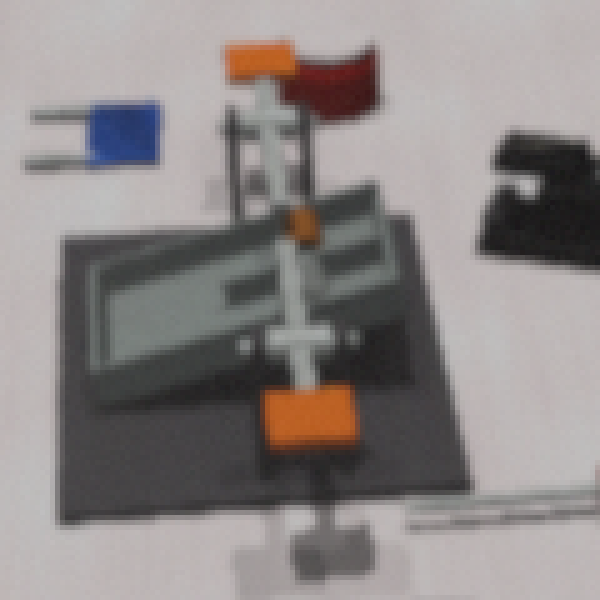

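The ferrule (bronze, near (318,165) in the top crop) is in the left lane on the +y side, and the screw is in the right lane. The left pedal, at about (0.550, 0.256), is the one to press. I'll move above it with the gripper shut.

arm_command(
  gripper=[0,0,0,0,0],
  slide=[
    [4.3,-4.3,0],
    [8.6,-8.6,0],
    [12.9,-12.9,0],
    [17.2,-17.2,0],
    [21.5,-21.5,0],
  ],
  turn=[
    [0,0,0],
    [0,0,0],
    [0,0,0],
    [0,0,0],
    [0,0,0],
  ],
)

```text
clock: 0.72
position: [0.3773, -0.2667, 0.2008]
tool_rot: [3.142, -0.0, 0.469]
force: [1.5, -0.9, -0.1]
grip_width: 0.0003
```

arm_command(
  gripper=[0,0,0,0,0],
  slide=[
    [4.3,-4.3,0],
    [8.6,-8.6,0],
    [12.9,-12.9,0],
    [17.2,-17.2,0],
    [21.5,-21.5,0],
  ],
  turn=[
    [0,0,0],
    [0,0,0],
    [0,0,0],
    [0,0,0],
    [0,0,0],
  ],
)

```text
clock: 1.35
position: [0.472, 0.0222, 0.2008]
tool_rot: [3.141, -0.0, 0.469]
force: [0.8, -1.2, -0.3]
grip_width: 0.0002
```

```bash
cat >> h.py <<'E'
def go(p):
    s=bot.observe();r=R.from_euler('xyz',s['tool_rot']);print(s['clock'],s['position'].round(4),s['tool_rot'].round(3),s['force'].round(1),s['grip_width'])
    print('cm',(r.inv().apply(np.array(p)-s['position'])*100).round(2))
E
python3 -c "
from h import *
go([.55,.255,.11])"
```

```text
1.35 [0.472  0.0222 0.2008] [ 3.141 -0.     0.469] [ 0.8 -1.2 -0.3] 0.00019367338411386208
cm [ 17.48 -17.25   9.08]
```

arm_command(
  gripper=[0,0,0,0,0],
  slide=[
    [4.3,-4.3,0],
    [8.6,-8.6,0],
    [12.9,-12.9,0],
    [16.5,-16.3,0],
    [17.5,-17.2,0],
  ],
  turn=[
    [0,0,0],
    [0,0,0],
    [0,0,0],
    [0,0,0],
    [0,0,0],
  ],
)

```text
clock: 1.98
position: [0.5498, 0.2561, 0.2001]
tool_rot: [-3.14, 0.001, 0.472]
force: [-0.3, -0.5, -0.1]
grip_width: -0.0001
```

arm_command(
  gripper=[0,0,0,0],
  slide=[
    [0,0,4],
    [0,0,7],
    [0,0,9],
    [0,0,9],
  ],
  turn=[
    [0,0,0],
    [0,0,0],
    [0,0,0],
    [0,0,0],
  ],
)

```text
clock: 2.48
position: [0.5494, 0.2517, 0.1096]
tool_rot: [3.141, 0.003, 0.468]
force: [0.1, 0.8, 0.9]
grip_width: -0.0002
```

```bash
python3 - <<'E'
from h import *
go([.55,.255,.068])
t=vision.grab_frame('top');s=vision.grab_frame('side')
for n,i in(('top',t),('side',s)):
    for st,c in orange(i):
        p=ray(n,*c,.088)
        if .5<p[0]<.6:print(n,st,c,p.round(4))
a=cv2.resize(t[180:285,170:375],None,fx=3.5,fy=3.5,interpolation=3)
b=cv2.resize(s[100:270,180:340],None,fx=3.6,fy=3.6,interpolation=3)[:,:]
cv2.imwrite('pics/a1.png',a[:, :]);cv2.imwrite('pics/b1.png',b[:600])
E
```

```text
2.475 [0.5494 0.2517 0.1096] [3.141e+00 3.000e-03 4.680e-01] [0.1 0.8 0.9] -0.00017758469693083734
cm [ 0.22 -0.27  4.16]
top [348, 214, 17, 16, 252] [356.1, 221.3] [ 0.5671 -0.1131  0.088 ]
top [263, 219, 13, 4, 38] [269.3, 220.7] [0.5668 0.0979 0.088 ]
side [247, 175, 12, 5, 54] [252.6, 177.1] [0.5528 0.2496 0.088 ]
side [258, 207, 5, 6, 23] [260.3, 209.5] [0.5689 0.0589 0.088 ]
side [252, 242, 20, 13, 212] [261.4, 248.0] [ 0.5659 -0.117   0.088 ]
```

View pics/b1.png

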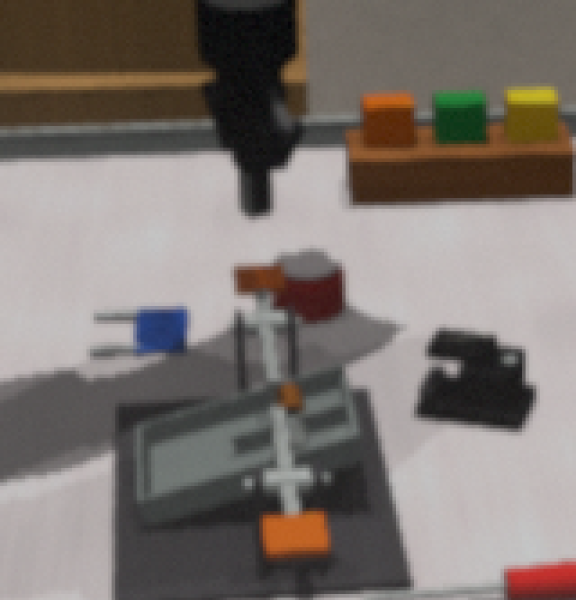

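The side crop shows the shut fingertip at full-image (251,159), above the pedal's top face at (252,176). I'll check that against where the reported TCP projects.

```bash
python3 - <<'E'
from h import *
go([.55,.255,.068])
s=bot.observe()
for n in('top','side'):
    print(n,pix(n,s['position']).round(1),pix(n,[.55,.256,.088]).round(1))
    d=vision.camera_model(n)
t=vision.grab_frame('top');cv2.imwrite('pics/a2.png',cv2.resize(t[180:285,150:310],None,fx=5,fy=5,interpolation=3))
E
```

```text
2.575 [0.5504 0.2525 0.1115] [ 3.141 -0.     0.468] [0.4 0.1 0.1] 0.00016611449171031193
cm [ 0.08 -0.24  4.35]
top [204.4 226.5] [204.5 227.1]
side [251.4 169.2] [251.6 176.2]
```

View pics/a2.png

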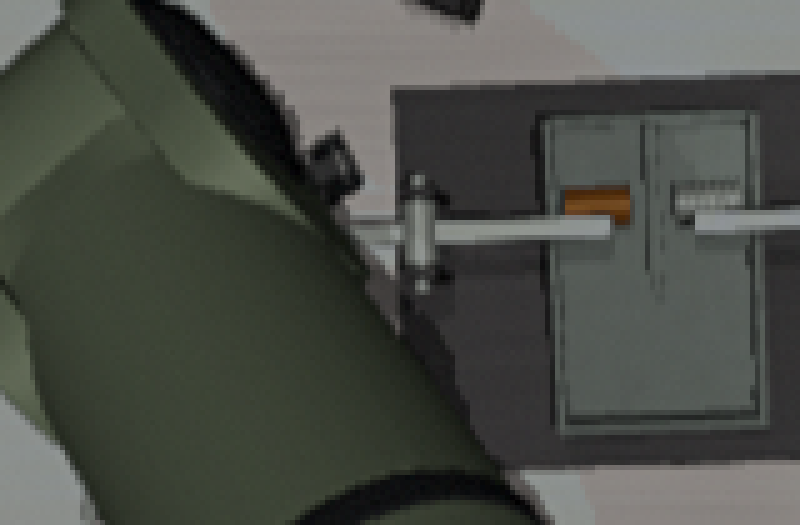

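```bash
python3 - <<'E'
from h import *
print('start pix',pix('side',[.2822,-.5573,.2002]),pix('side',[.2822,-.5573,.2132]))
s=bot.observe();print(s['position'])
i=vision.grab_frame('side')
s0=cv2.imread('pics/side0.png')
a=cv2.resize(i[120:200,200:300],None,fx=6,fy=6,interpolation=0)
u,v=pix('side',s['position']);cv2.drawMarker(a,(int((u-200)*6),int((v-120)*6)),(0,255,0),0,12)
b=cv2.resize(s0[320:400,0:100],None,fx=4,fy=6,interpolation=0)[:,:200*4]
u,v=pix('side',[.2822,-.5573,.2002]);cv2.drawMarker(b,(int(u*4),int((v-320)*6)),(0,255,0),0,12)
cv2.imwrite('pics/c.png',np.hstack([cv2.resize(a,(400,480)),cv2.resize(b,(400,480))]))
E
```

```text
start pix [ 59.44244437 369.09410606] [ 57.19807738 362.14188825]
[0.55060645 0.25271179 0.11180746]
```

View pics/c.png

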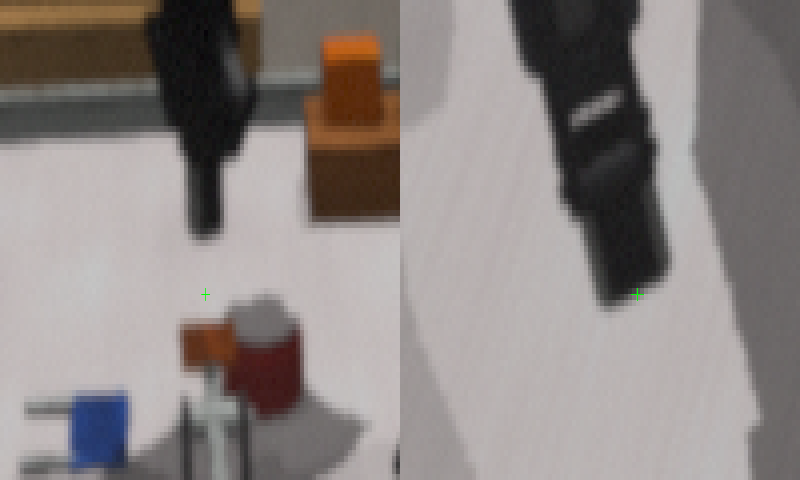

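The tip at the start matched the TCP, but now it appears about 10 px too high or too far away. I'll cross-check with the wrist camera before pressing.

```bash
python3 - <<'E'
from h import *
s=bot.observe();print(s['position'],s['qpos'].round(3) if hasattr(s['qpos'],'round') else s['qpos'])
T=vision.camera_model('wrist')['T'];print(T.round(3))
i=vision.grab_frame('wrist')
for st,c in orange(i):
    if st[4]>100: print(st,c,ray('wrist',*c,.088).round(4))
u=pix('wrist',[.55,.256,.088]);print(u,pix('wrist',s['position']))
for p in([.55,.256,.088],s['position']):
    u=pix('wrist',p);cv2.drawMarker(i,(int(u[0]),int(u[1])),(0,255,0),0,14)
cv2.imwrite('pics/w.png',i)
E
```

```text
[0.55062083 0.25281725 0.11185103] [-0.311  0.609 -0.317  1.721  0.24   0.848 -1.836]
[[ 0.451 -0.856 -0.251  0.615]
 [-0.892 -0.433 -0.126  0.285]
 [-0.001  0.281 -0.96   0.286]
 [ 0.     0.     0.     1.   ]]
[237, 188, 88, 76, 4283] [279.5, 227.7] [0.5528 0.2568 0.088 ]
[481, 275, 50, 41, 1146] [506.7, 296.0] [0.5753 0.1179 0.088 ]
[278.4805596  232.56687544] [284.00301069 250.37768305]
```

View pics/w.png

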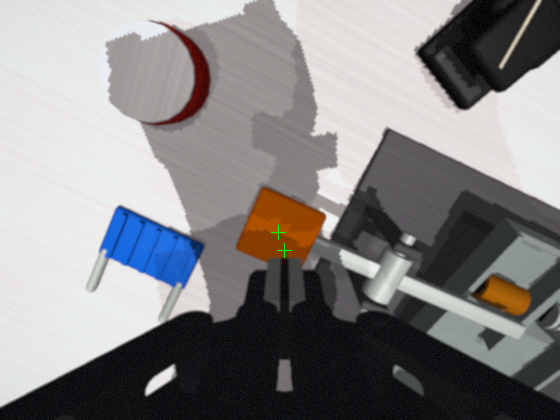

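The wrist view agrees laterally: the pedal sits at (280,228) as predicted and the shut fingers are above it. The visible tip is a bit short of the marker, so the tip may be higher than reported. I'll descend in small steps and watch the force.

arm_command(
  gripper=[0,0,0,0,0],
  slide=[
    [0.1,-0.2,0.5],
    [0.1,-0.3,1.0],
    [0.1,-0.3,1.5],
    [0.1,-0.3,2.0],
    [0.1,-0.3,2.0],
  ],
  turn=[
    [0,0,0],
    [0,0,0],
    [0,0,0],
    [0,0,0],
    [0,0,0],
  ],
)

```text
clock: 3.35
position: [0.5494, 0.2558, 0.0903]
tool_rot: [-3.142, 0.001, 0.469]
force: [0.2, -0.3, -0.3]
grip_width: 0.0
```

arm_command(
  gripper=[0,0,0],
  slide=[
    [0,0,0.5],
    [0,0,1.0],
    [0,0,1.0],
  ],
  turn=[
    [0,0,0],
    [0,0,0],
    [0,0,0],
  ],
)

```text
clock: 3.72
position: [0.5495, 0.2558, 0.0803]
tool_rot: [-3.142, 0.001, 0.469]
force: [0.4, 0.1, 0.2]
grip_width: -0.0001
```

```bash
cat > look.py <<'E'
from h import *
import sys
go([.55,.255,.066])
for n in('wrist','side'):
    i=vision.grab_frame(n)
    for st,c in orange(i):
        p=ray(n,*c,.088)
        if .45<p[0]<.63 and -.2<p[1]<.4: print(n,st,c,p.round(4))
    cv2.imwrite(f'pics/{sys.argv[1]}{n}.png',i)
E
python3 look.py d1
```

```text
3.725 [0.5495 0.2558 0.0803] [-3.142e+00  1.000e-03  4.690e-01] [0.4 0.1 0.2] -7.985207581803884e-05
cm [0.01 0.1  1.43]
wrist [235, 203, 104, 77, 4379] [285.8, 241.6] [0.5567 0.2585 0.088 ]
wrist [514, 301, 46, 44, 1221] [539.8, 322.7] [0.5758 0.1231 0.088 ]
side [247, 175, 4, 5, 14] [248.3, 177.4] [0.5405 0.2489 0.088 ]
side [253, 175, 6, 5, 21] [255.9, 176.8] [0.5622 0.2507 0.088 ]
side [258, 207, 5, 6, 24] [260.2, 209.6] [0.5686 0.0584 0.088 ]
side [252, 242, 20, 13, 213] [261.5, 248.1] [ 0.5661 -0.1174  0.088 ]
```

```bash
python3 - <<'E'
from h import *
a=cv2.imread('pics/d1side.png')[140:215,215:290];b=cv2.imread('pics/d1wrist.png')[150:350,180:380]
cv2.imwrite('pics/d1.png',np.hstack([cv2.resize(a,(400,400),interpolation=0),cv2.resize(b,(400,400))]))
E
```

```text
(no output)
```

View pics/d1.png

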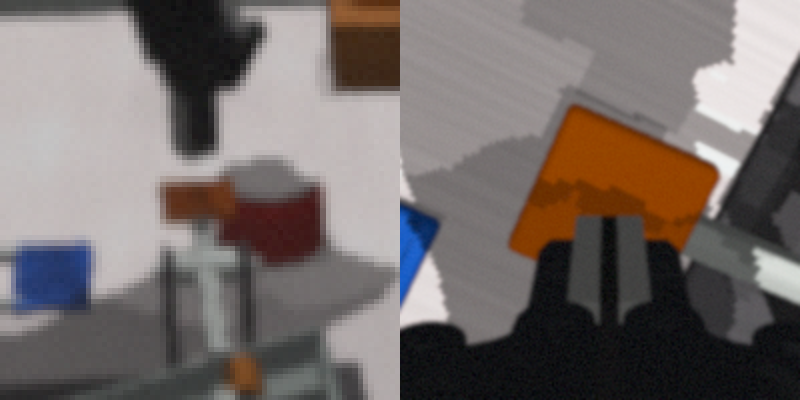

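```bash
python3 - <<'E'
from h import *
p=bot.observe()['position']
for d in([0,0,0],[0,0,.015],[0,0,.028],[0,.03,.01]):
    print(d,pix('side',p+d).round(1),pix('wrist',p+d).round(1))
E
```

```text
[0, 0, 0] [251.6 178.5] [284.  250.3]
[0, 0, 0.015] [251.4 173.7] [283.9 262.9]
[0, 0, 0.028] [251.1 169.6] [283.9 275.5]
[0, 0.03, 0.01] [251.3 170.9] [226.4 231.6]
```

The visible tip is about 28 mm above the reported TCP and directly over the pedal; both views fit this. There is still no contact, so I'll keep going down in small steps.

arm_command(
  gripper=[0,0,0,0],
  slide=[
    [0,0,0.5],
    [0,0,1.0],
    [0,0,1.5],
    [0,0,1.5],
  ],
  turn=[
    [0,0,0],
    [0,0,0],
    [0,0,0],
    [0,0,0],
  ],
)

```text
clock: 4.32
position: [0.5494, 0.2558, 0.0653]
tool_rot: [-3.142, 0.001, 0.469]
force: [0.0, -0.2, -0.0]
grip_width: 0.0002
```

arm_command(
  gripper=[0,0,0,0],
  slide=[
    [0,0,0.3],
    [0,0,0.6],
    [0,0,0.8],
    [0,0,0.8],
  ],
  turn=[
    [0,0,0],
    [0,0,0],
    [0,0,0],
    [0,0,0],
  ],
)

```text
clock: 4.82
position: [0.5496, 0.2559, 0.0577]
tool_rot: [3.142, 0.0, 0.469]
force: [0.5, 0.1, -0.6]
grip_width: 0.0004
```

```bash
python3 look.py d2
```

```text
4.825 [0.5496 0.2559 0.0577] [3.142 0.    0.469] [ 0.5  0.1 -0.6] 0.0003874879152365293
cm [-0.01  0.1  -0.83]
wrist [228, 217, 120, 87, 4007] [287.2, 255.4] [0.5595 0.2593 0.088 ]
wrist [539, 324, 21, 34, 418] [552.5, 342.7] [0.5755 0.1343 0.088 ]
side [256, 175, 3, 5, 11] [257.0, 177.3] [0.5652 0.2471 0.088 ]
side [258, 207, 5, 6, 23] [260.2, 209.7] [0.5686 0.0579 0.088 ]
side [252, 242, 20, 13, 213] [261.5, 248.1] [ 0.5661 -0.1174  0.088 ]
```

arm_command(
  gripper=[0,0,0],
  slide=[
    [0,0,0.3],
    [0,0,0.5],
    [0,0,0.5],
  ],
  turn=[
    [0,0,0],
    [0,0,0],
    [0,0,0],
  ],
)

```text
clock: 5.3
position: [0.5498, 0.2562, 0.0528]
tool_rot: [-3.141, -0.0, 0.469]
force: [1.0, 2.6, 2.5]
grip_width: 0.0004
```

```bash
python3 look.py d3;  python3 - <<'E'
from h import *
a=cv2.imread('pics/d3side.png')[140:215,215:290];b=cv2.imread('pics/d3wrist.png')[150:350,180:380]
cv2.imwrite('pics/d3.png',np.hstack([cv2.resize(a,(400,400),interpolation=0),cv2.resize(b,(400,400))]))
E
```

```text
5.3 [0.5498 0.2562 0.0528] [-3.141 -0.     0.469] [1.  2.6 2.5] 0.0003813711509212495
cm [-0.03  0.12 -1.32]
wrist [229, 217, 118, 86, 3982] [288.1, 255.3] [0.5616 0.2603 0.088 ]
wrist [546, 333, 14, 28, 159] [555.3, 350.3] [0.5744 0.1364 0.088 ]
side [256, 177, 3, 4, 11] [257.1, 178.4] [0.5653 0.2399 0.088 ]
side [258, 207, 5, 6, 22] [260.5, 209.7] [0.5693 0.0578 0.088 ]
side [252, 242, 19, 13, 211] [261.3, 248.0] [ 0.5657 -0.117   0.088 ]
```

View pics/d3.png

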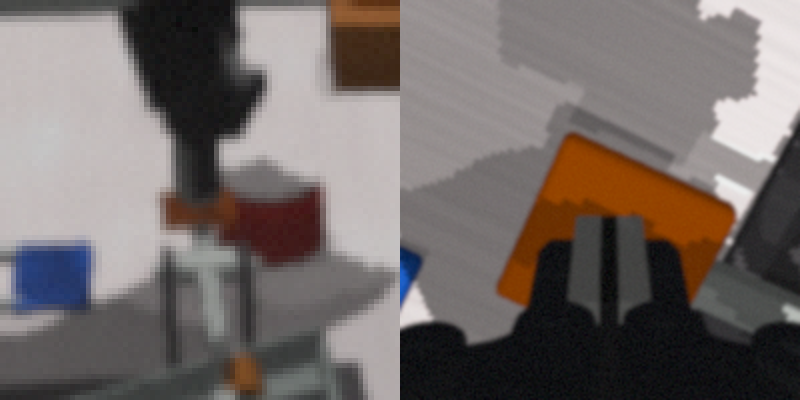

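The fingers are in contact, well centred on the pedal, which has started down (2.5 N). Next I'll press about 17 mm more, for roughly 21 mm in all.

arm_command(
  gripper=[0,0,0,0],
  slide=[
    [0,0,0.4],
    [0,0,0.8],
    [0,0,1.2],
    [0,0,1.2],
  ],
  turn=[
    [0,0,0],
    [0,0,0],
    [0,0,0],
    [0,0,0],
  ],
)

```text
clock: 5.9
position: [0.5497, 0.2557, 0.0405]
tool_rot: [3.141, 0.0, 0.469]
force: [0.7, 0.6, 4.2]
grip_width: -0.0001
```

arm_command(
  gripper=[0,0,0,0,0],
  slide=[
    [0,0,0.3],
    [0,0,0.5],
    [0,0,0.5],
    [0,0,0.5],
    [0,0,0.5],
  ],
  turn=[
    [0,0,0],
    [0,0,0],
    [0,0,0],
    [0,0,0],
    [0,0,0],
  ],
)

```text
clock: 6.52
position: [0.5497, 0.2557, 0.0359]
tool_rot: [3.141, 0.0, 0.469]
force: [0.1, -2.0, 4.3]
grip_width: 0.0004
```

```bash
python3 look.py d4;  python3 - <<'E'
from h import *
t=vision.grab_frame('top')
for st,c in orange(t):
    p=ray('top',*c,.04)
    if .4<p[0]<.63 and -.2<p[1]<.4: print('top',st,c,p.round(4))
E
```

```text
6.525 [0.5497 0.2557 0.0359] [3.141 0.    0.469] [ 0.1 -2.   4.3] 0.00043435015302199613
cm [-0.01  0.08 -3.01]
wrist [236, 216, 115, 89, 3795] [296.7, 254.8] [0.5696 0.2607 0.088 ]
side [221, 218, 6, 7, 30] [223.4, 221.1] [0.4774 0.0096 0.088 ]
side [252, 242, 20, 13, 213] [261.5, 248.1] [ 0.5661 -0.1174  0.088 ]
top [348, 214, 17, 16, 252] [356.1, 221.3] [ 0.5699 -0.1188  0.04  ]
top [265, 259, 13, 3, 37] [270.7, 260.0] [0.4708 0.0954 0.04  ]
```

The ferrule moved from top-view row 221 to row 260, which puts it in the trough. I'll let the pedal up slowly and then move clear.

arm_command(
  gripper=[0,0,0,0,0],
  slide=[
    [0,0,-0.6],
    [0,0,-1.2],
    [0,0,-1.8],
    [0,0,-2.4],
    [0,0,-4.0],
  ],
  turn=[
    [0,0,0],
    [0,0,0],
    [0,0,0],
    [0,0,0],
    [0,0,0],
  ],
)

```text
clock: 7.3
position: [0.5491, 0.2553, 0.0759]
tool_rot: [3.141, 0.002, 0.469]
force: [0.2, -1.1, -0.2]
grip_width: 0.0001
```

arm_command(
  gripper=[0,0,0,0,0],
  slide=[
    [0,0,-4],
    [0,0,-8],
    [0,0,-12],
    [0,0,-15],
    [0,0,-15],
  ],
  turn=[
    [0,0,0],
    [0,0,0],
    [0,0,0],
    [0,0,0],
    [0,0,0],
  ],
)

```text
clock: 7.92
position: [0.5504, 0.2562, 0.2288]
tool_rot: [3.141, -0.004, 0.469]
force: [-0.7, 0.5, -0.4]
grip_width: -0.0003
```

arm_command(
  gripper=[0,0,0,0,0],
  slide=[
    [0,-4,0],
    [0,-8,0],
    [0,-12,0],
    [0,-14,0],
    [0,-14,0],
  ],
  turn=[
    [0,0,0],
    [0,0,0],
    [0,0,0],
    [0,0,0],
    [0,0,0],
  ],
)

```text
clock: 8.55
position: [0.4856, 0.3815, 0.2254]
tool_rot: [3.142, 0.001, 0.471]
force: [0.2, -1.1, 0.2]
grip_width: -0.0004
```

```bash
python3 look.py e;  python3 - <<'E'
from h import *
t=vision.grab_frame('top')
for st,c in orange(t):
    p=ray('top',*c,.04)
    if .4<p[0]<.63 and -.2<p[1]<.4: print('top',st,c,p.round(4))
a=cv2.imread('pics/eside.png')[160:320,195:335]
b=t[130:290,150:310]
cv2.imwrite('pics/e.png',np.hstack([cv2.resize(b,(400,400),interpolation=3),cv2.resize(a,(350,400),interpolation=3)]))
E
```

```text
8.55 [0.4856 0.3815 0.2254] [3.142e+00 1.000e-03 4.710e-01] [ 0.2 -1.1  0.2] -0.00040921941000025375
cm [ 0.02 14.19 15.94]
wrist [419, 159, 64, 58, 2131] [450.4, 187.1] [0.5514 0.254  0.088 ]
wrist [499, 295, 30, 21, 367] [514.3, 305.8] [0.4831 0.1361 0.088 ]
side [245, 174, 15, 7, 89] [251.7, 176.9] [0.5502 0.2512 0.088 ]
side [221, 218, 6, 7, 30] [223.4, 221.1] [0.4774 0.0096 0.088 ]
side [252, 242, 20, 13, 211] [261.4, 248.0] [ 0.5659 -0.117   0.088 ]
top [348, 214, 17, 16, 252] [356.1, 221.3] [ 0.5699 -0.1188  0.04  ]
top [197, 219, 16, 17, 244] [204.5, 227.1] [0.5521 0.2641 0.04  ]
top [265, 259, 13, 3, 37] [270.7, 260.0] [0.4708 0.0954 0.04  ]
```

View pics/e.png

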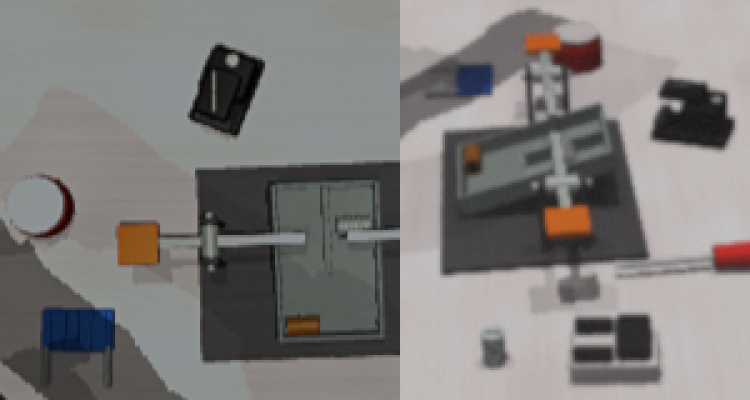

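The final view shows the ferrule in the trough (crop (302,325)) and the screw still behind its gate. The left pedal is back at its starting pixel (204.5,227.1), the loose parts in view look unmoved, and the arm is clear.

```bash
python3 -c "
from workcell import job_done
print(job_done())"
```

```text
the job is handed in; nothing more can be done
None
```

The ferrule was in the left (+y) lane. I pressed the left orange pedal down about 21 mm with the shut fingers, at roughly 4 N. It rolled into the trough, and I let the pedal come back up, moved clear and handed the job in at about 8.6 s.

**Last checks:**
- The ferrule is at rest in the trough, at the same pixel before and after release.
- The left pedal is back at its starting pixel, and the right pedal never moved.
- The screw is still behind its gate.
- The loose parts in the last pictures look unmoved; I judged this by eye and did not measure it.
- The force on the tool is about zero, apart from sensor noise.

**One disagreement:** with the fingers shut, the visible fingertips sat about 28 mm above the reported TCP in both the side and wrist views. Contact came at a reported height of about 57 mm, not 88 mm. I did not find the cause, so I went down in small steps, using force readings and pictures to find contact.

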